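Fish the brass stamp out of the casting mould

ROBOT

A 6-joint arm with a two-finger parallel gripper is mounted at the origin on the work surface. World frame = base frame: x ahead of the robot, y to its left, z up, the work surface at z = 0. Lengths are in m, angles in rad, forces in N, time in s.
With the tool pointing down it reaches from about 0.3 to 0.875 m from the base axis. Payload 6.4 kg.
Tool frame: the origin (TCP) lies midway between the tips of the shut fingers; the grasp point (between the pads) lies 19 mm behind it (ctrl.pinch_z is the distance from the TCP to the grasp point, in m); z points along the fingers, y is the line along which they close (so a half turn about z gives the same grasp; the last joint's range is limited). The gripper opens to 85 mm and grips with 20 to 120 N. Pads are 22 mm wide; open, the fingers measure 114 mm over their backs; the gripper's body (76 mm by 85 mm) begins 54 mm behind the grasp point. The pads swing forward as they close: fully open they stand 13 mm farther back than shut.
Start: joints at [1.033, 0.181, 1.607, -0, 1.354, -0.206], TCP at [0.187, 0.544, 0.231] pointing down, gripper open.
Joint ranges: [-2.99, 2.99], [-0.89, 2.07], [0.3, 2.58], [-1.14, 4.28], [0, 2.63], [-3.12, 3.12]. Speed limits (rad/s): [2.57, 2.57, 3.01, 3.14, 3.14, 3.14].

INTERFACE

Orientations are given as a unit quaternion [w, x, y, z].
In Python, from bench import ctrl gives the robot as it stands.
- The arm moves only by the tool apply_moves, never from a script. Its argument "moves" is a list of rows, each an object with "jaw": the opening, from 0 (shut) to 1 (fully open); "offset": the shift along the tool's x, y, z in mm, a list of three; "rot": the turn, a rotation vector about the tool's x, y, z in degrees, a list of three. In form: [{"jaw": jaw, "offset": [dx, dy, dz], "rot": [ax, ay, az]}, ...]. A call has exactly 5 rows; each row shifts and turns the commanded pose from where the row before left it, along the tool's axes as they then stand; what a row does not reach is not made up. A row lasts 1/8 s, in which the tool goes at most 62.5 mm and 10.7 degrees, less where a joint would pass 70% of its speed; a pose out of reach is approached as far as the arm can. A call is refused whole if a number of a shift passes 62.5 or a number of a turn 10.7, either way. A call with a gripper value outside its range is refused whole. The fingers move at their own pace and stop on an object; the grip force is fixed at half the most. Time passes only in rows, so rows that do not move let the fingers close, or fill a call up. It gives the time, the measured TCP pose, the force, the opening and the grip force at its end, in the units of the state.
- ctrl.get_obs(): the state, without advancing time (a new reading comes with each control period).
- ctrl.camera(name): name is "side" or "top" or "wrist"; returns (picture, depth): 400x640x3 uint8, red, green, blue; 400x640 float32, m along the optical axis (not along the pixel's ray), 0 where there is no reading.
- ctrl.camera_params(name): a dict with "K" (3x3 intrinsics, pixels), "cam_to_world" (4x4, takes a point from camera to world coordinates); the wrist camera has in their place "mount" (4x4, takes a point from camera to tool coordinates, whose origin is the TCP and whose axes are the flange's). Camera axes: x right, y down, z forward; pixel columns grow to the right and rows downward; lengths in m; the calibration is good to about 2 mm. The wrist camera is an equidistant fisheye: a pixel r from the principal point sees the ray r / f radians off the axis. A picture is of the moment at which its call begins: read the wrist's pose just before it. camera_params takes no time and is no camera call.
- ctrl.hand_in(): hands the job in; it is judged then, once.
Trained networks look in the newest picture that a camera, given by its name, has taken for a name from the list of things; names that differ only in an ending like _2 or _b are one class to them, and where a whole thing is asked for, a point or a joint stands for the part that bears it (a point fixed in the world has none). Each returns a list of dicts, best first, with "score" (0 to 1); they miss things now and then, are a little off and sometimes report something else, mostly with a low value. They report only what shows in the picture. A call takes as long as a camera call. They do not tell look-alikes from the thing itself.
- ctrl.outline_of(camera, target): "region" (400x640 bool, what is visible of it) and "position" ([column, row] in pixels, amid what is visible of it).
The state is a dict: "time_s": time; "q": joint angles; "dq": joint speeds; "joint_efforts": joint torques, N m; "eef_pos": TCP position; "eef_rot": TCP orientation; "wrist_force": force on the tool from outside, world axes, zero at the start; "torque": the same for the moment, N m; "opening": opening from 0.0 (shut) to 1.0 (fully open); "grasp_force": force on a finger pad.
Only numpy, scipy, OpenCV 4.12 (cv2) and the standard library are available. Lean on these libraries where they do the work, as an engineer would, in place of code of your own. Each camera call takes 0.05 s, during which the arm holds its last target. There are 200 camera calls.

TASK

A brass stamp is down in the deep bore of the plaster mould. Take the hooked picker from its stand, feel gently for the stamp (the picker's length is not known), hook it by its bail, lift it out and set it down upright in the middle of the wooden dish, unhooked; then hang the picker back in its stand and let go. Touch the stamp only with the picker, do not push hard on it or on the mould, do not shift or tip the mould, and leave the other things on the table alone.

Things in the scene. Friction and masses are not known exactly. Their poses are not given: they have to be found in the camera images.
- stamp_mid (a point): Brass stamp, loose, standing upright on the floor of the mould's bore: a disc 34 mm across, 14 mm high, with a stiff fixed wire bail on top like a bucket handle; 30 mm high in all, about 0.14 kg. This point is on its axis, 15 mm above its underside. z up; the bail stands in the stamp's y-z plane.
- stamp_bail (a point): Middle of the bail's straight top bar (4 mm thick, along the stamp's y), 28 mm above the stamp's underside. Below it the bail leaves an opening 26 mm wide (y) and 12 mm high above the disc's top face, open through along the stamp's x, from either side. The hook goes in here.
- mould: Plaster casting mould: loose heavy block 104 x 104 x 130 mm high (2.2 kg) with two black bands; one upright round bore, 70 mm across, in the middle of its top, 122 mm deep (flat floor 8 mm above the table). Origin: centre of the underside; z up, x and y square to the sides. The stamp is within 9 mm of the bore's axis. Pushing stamp or plaster with over 15 N chips them.
- picker_grip (a point): Long-reach picker, loose, hanging in the stand, 0.16 kg: this point is the centre of its red handle, 24 x 24 mm and 52 mm high. z up the handle, x the way the hook's toe points. Below it a black flange 36 (x) x 42 (y) x 5 mm, its underside 32 mm below this point; then a 12 mm thick steel sleeve to 102 mm below this point, and a 6 mm rod drawn out of the sleeve.
- picker_flange (a point): Centre of the underside of the picker's flange, on the rod's axis. The orange hook at the rod's foot: a 5 mm thick toe reaches 12.5 mm along +x from the rod's axis and its end turns up 3 mm (8 mm high in all). The rod's length differs each time and is not reported: the toe's underside is 119 to 175 mm below this point. It holds that length; find it by touch. Pressed up, the hook gives 3 mm on a spring (2 N to start, 8 N at the stop).
- stand_seat (a point): Where the picker hangs: middle of the fork of the fixed steel stand, on the prongs' top face, 190 mm above the table. x points from the fork's open end to the post, z up. Hung, the picker's flange underside lies here with the picker's axes along these. Prongs 20 mm apart (y), 42 mm over all; the post starts 37 mm along +x and ends at this height.
- stand_lip (a point): Open end of the fork, 24.5 mm out along -x from the seat, at the prongs' top face: each prong ends here with a lip 4 mm high and 4 mm long (x). To take or hang the picker, carry its flange over the lips, along the stand's x, then lower it on the prongs.
- dish: Round wooden dish fixed to the table, 104 mm across, rim 16 mm high, flat cork floor 90 mm across and 8 mm above the table. Origin: centre of its underside.
- cup_a: Bystander: unfired clay cup, 64 mm across, 62 mm high; origin under its centre.
- cup_b: Bystander: second clay cup like the first.
- bottle_a: Bystander: slim clay bottle, 62 mm across, 142 mm high; origin under its centre.
- glaze_jar: Bystander: white glaze jar with blue cap, 64 mm across, 75 mm high; origin under its centre.
- brush: Bystander: brush lying on the table.
- roller: Bystander: wooden roller lying on the table, 32 mm thick, 120 mm long.
- rib: Bystander: flat wooden rib, 90 x 50 x 8 mm, lying on the table; origin under its centre.
Mind the look-alikes: they are no part of the job. What is shaped like the part that bears picker_grip but pink is not meant.

How it is judged:
By the outcome, as a careful person would: the job done as asked, in the order asked, and still so for the second after the job is handed in, with the robot touching nothing.
It also fails if it takes over 70 s, if anything falls off the work surface, if the arm or the gripper's body presses on something with over 40 N, if the wrist force passes 120 N, or if a joint passes its speed limit or range.

## Working session

There is one attempt and no reset: what is moved stays moved. The work goes in short steps, Python scripts to look and compute and a tool call to move; the robot and the scene stay as the last step left them, time stands still between calls to the robot, and variables do not carry over. Pictures are saved under pics/ and viewed, at most 10 in all, crops included, and the job is handed in when it is done.

Besides the shell and the picture viewer there is one more tool, called by a JSON object that holds its "op" and its "data". apply_moves: Moves the arm, as the interface text tells. Its arguments: {"type":"object","properties":{"moves":{"type":"array"}},"required":["moves"]}

```bash
ls; mkdir -p pics; cat > h.py <<'E'
import numpy as np, cv2
from bench import ctrl
from scipy.spatial.transform import Rotation as R
def snap(n):
    im,d=ctrl.camera(n); return im,d
def save(im,f,s=1): cv2.imwrite('pics/'+f,cv2.resize(im[:,:,::-1],None,fx=s,fy=s,interpolation=cv2.INTER_CUBIC))
def world(n,d):
    p=ctrl.camera_params(n);K=np.array(p['K']);T=np.array(p['cam_to_world'])
    v,u=np.mgrid[0:400,0:640]
    P=np.stack([(u-K[0,2])/K[0,0]*d,(v-K[1,2])/K[1,1]*d,d],-1)
    W=P@T[:3,:3].T+T[:3,3]; W[d<=0]=np.nan
    return W
def proj(n,w):
    p=ctrl.camera_params(n);K=np.array(p['K']);T=np.array(p['cam_to_world'])
    c=(np.atleast_2d(w)-T[:3,3])@T[:3,:3]; c=c@K.T
    return c[:,:2]/c[:,2:]
E
python3 - <<'E'
from h import *
o=ctrl.get_obs(); print(o['eef_pos'],o['eef_rot'],o['time_s'],ctrl.pinch_z)
for n in['top','side']:
    im,d=snap(n); save(im,n+'0.png'); np.savez(n+'0.npz',im=im,d=d)
    p=ctrl.camera_params(n);print(n,np.round(p['K'],1).tolist(),np.round(p['cam_to_world'],3).tolist())
    W=world(n,d)
    for t in['mould','picker_grip','stand_seat','dish','stamp_mid','stamp_bail','picker_flange']:
        for r in ctrl.outline_of(n,t)[:3]:
            m=r['region']; print(n,t,round(r['score'],2),np.round(r['position']),m.sum(),np.round(np.nanmedian(W[m],0),3),np.round(np.nanpercentile(W[m],98,axis=0),3) if m.any() else '')
E
```

```text
pics
[0.18700678 0.54316708 0.23039319] [-3.13394926e-04  1.65135249e-01  9.86270557e-01 -8.00090977e-04] 0.0 0.0187
top [[412.9, 0.0, 322.6], [0.0, 412.9, 202.5], [0.0, 0.0, 1.0]] [[-0.002, -0.997, 0.081, 0.405], [-1.0, -0.0, -0.031, 0.057], [0.031, -0.081, -0.996, 1.259], [0.0, 0.0, 0.0, 1.0]]
top mould 0.82 [322. 172.] 1516 [0.572 0.015 0.127] [0.617 0.068 0.134]
top picker_grip 0.88 [391. 275.] 351 [ 0.292 -0.185  0.025] [ 0.322 -0.138  0.037]
top picker_grip 0.65 [254. 196.] 251 [0.51  0.198 0.202] [0.531 0.239 0.249]
top stand_seat 0.63 [260. 198.] 970 [0.524 0.19  0.009] [0.571 0.241 0.193]
top stamp_mid 0.53 [325. 180.] 95 [0.568 0.018 0.022] [0.585 0.033 0.041]
top picker_flange 0.68 [390. 271.] 250 [ 0.299 -0.177  0.029] [ 0.319 -0.138  0.037]
top picker_flange 0.52 [251. 195.] 246 [0.51  0.198 0.205] [0.551 0.233 0.249]
side [[511.0, 0.0, 321.1], [0.0, 511.0, 203.9], [0.0, 0.0, 1.0]] [[0.726, -0.409, 0.553, -0.206], [-0.688, -0.444, 0.574, -0.697], [0.011, -0.797, -0.604, 0.92], [0.0, 0.0, 0.0, 1.0]]
side mould 0.56 [346. 222.] 3080 [ 0.539 -0.009  0.095] [0.619 0.062 0.13
[... 256 characters left out ...]
at 0.75 [291. 200.] 1644 [0.55  0.19  0.028] [0.644 0.326 0.193]
side stand_seat 0.72 [344. 224.] 3089 [ 0.538 -0.008  0.095] [0.619 0.062 0.133]
side dish 0.66 [402. 286.] 1232 [ 0.548 -0.216  0.01 ] [ 0.595 -0.168  0.02 ]
side dish 0.31 [293. 203.] 1520 [0.55  0.188 0.04 ] [0.567 0.238 0.193]
side stamp_mid 0.68 [290. 203.] 1559 [0.549 0.189 0.036] [0.574 0.242 0.193]
side stamp_mid 0.42 [225. 216.] 598 [0.37  0.292 0.018] [0.451 0.335 0.023]
side picker_flange 0.93 [326. 338.] 729 [ 0.29  -0.194  0.023] [ 0.326 -0.138  0.037]
side picker_flange 0.83 [284. 158.] 408 [0.51  0.195 0.204] [0.528 0.216 0.249]
side picker_flange 0.72 [412. 225.] 584 [ 0.707 -0.099  0.045] [ 0.744 -0.068  0.065]
```

```bash
python3 - <<'E'
import numpy as np,cv2
a=np.load('top0.npz')['im'];b=np.load('side0.npz')['im']
x=cv2.resize(a[120:320,180:480,::-1],(800,533),interpolation=cv2.INTER_CUBIC);cv2.imwrite('pics/c1.png',x)
x=cv2.resize(b[100:370,150:510,::-1],(800,600),interpolation=cv2.INTER_CUBIC);cv2.imwrite('pics/c2.png',x)
E
```

```text
(no output)
```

View pics/c1.png

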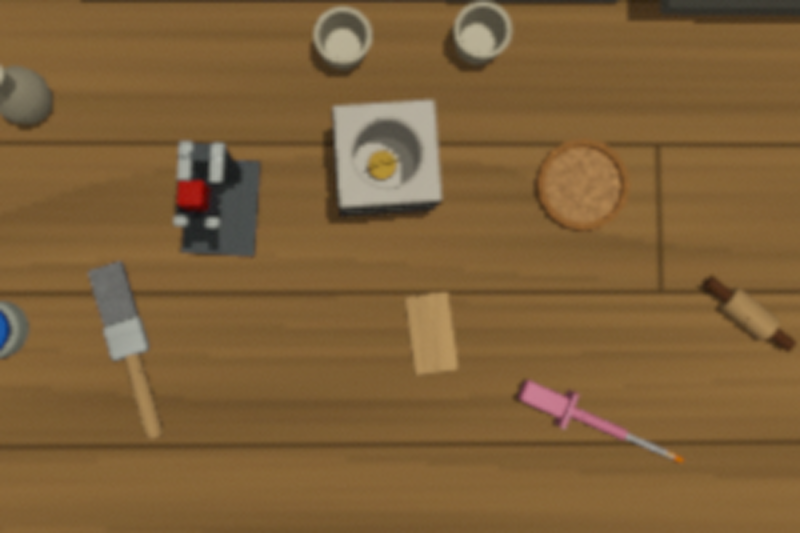

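View pics/c2.png

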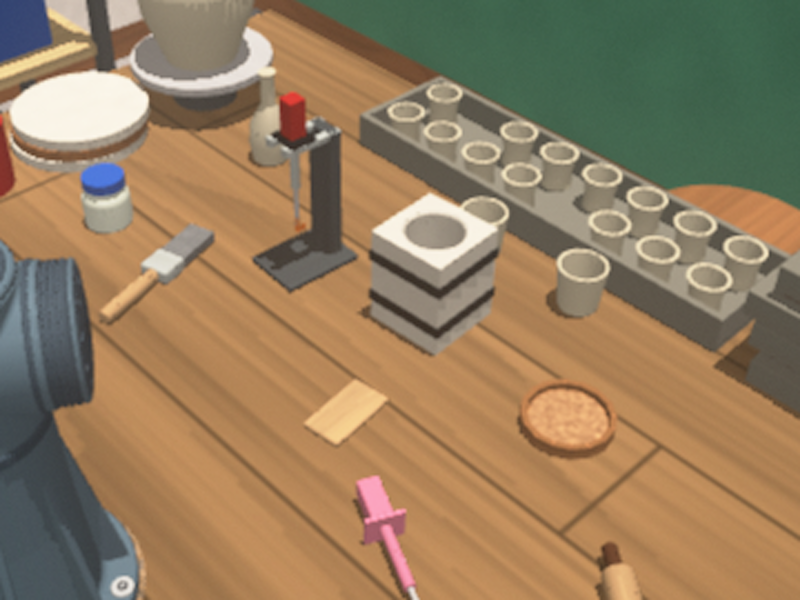

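The things that could be the picker are the red handle hanging in the stand (top image 254,196) and the pink one lying on the table (391,275). The red, hanging one fits the description and crop c2 confirms it. The mould shows at (322,172) and the dish at about (398,189). The fork opens toward the robot and the post is on the +x side.

```bash
python3 - <<'E'
from h import *
def rect(P): 
    r=cv2.minAreaRect((P[:,:2]*1000).astype(np.float32)); return np.round(r[0],1),np.round(r[1],1),round(r[2],1)
for n in['top','side']:
    z=np.load(n+'0.npz');im=z['im'].astype(int);W=world(n,z['d']).reshape(-1,3);c=im.reshape(-1,3)
    ok=~np.isnan(W[:,0])
    def box(x0,x1,y0,y1,z0,z1): return ok&(W[:,0]>x0)&(W[:,0]<x1)&(W[:,1]>y0)&(W[:,1]<y1)&(W[:,2]>z0)&(W[:,2]<z1)
    t=box(.45,.68,-.06,.09,.120,.140); print(n,'mould top',rect(W[t]),np.median(W[t,2]),t.sum())
    red=(c[:,0]>120)&(c[:,1]<60)&(c[:,2]<60)
    t=red&box(.4,.6,.1,.3,.2,.27);print('red',rect(W[t]),t.sum(),np.percentile(W[t,2],[2,50,98]))
    t=red&box(.4,.6,.1,.3,.24,.27);print('redtop',rect(W[t]),t.sum(),np.mean(W[t],0))
    t=box(.4,.65,.1,.3,.175,.2)&~red;print('fork',rect(W[t]),t.sum())
    t=box(.4,.65,.1,.3,.187,.2)&(c.min(1)>110);print('prong bright',rect(W[t]),t.sum(),np.round(W[t][::3]*1000).astype(int).tolist())
    t=box(.45,.65,-.3,-.13,.004,.022)&(c[:,0]-c[:,2]>40);W2=W[t&(W[:,2]>.0125)];print('dish',rect(W2),len(W2))
    org=(c[:,0]>150)&(c[:,0]-c[:,2]>90)&(c[:,1]<140)&box(.42,.6,.12,.28,.0,.15);print('orange',W[org].round(3).tolist()[:30])
    br=box(.5,.65,-.05,.08,.005,.06)&(c[:,0]-c[:,2]>60);print('brass',br.sum(),np.nanmean(W[br],0),W[br][:,2].max() if br.any() else 0)
E
```

```text
top mould top (array([566.8,  16.6]), array([104.7, 104. ]), 3.9) 0.12951256728012261 920
red (array([512.7, 202.7]), array([22.8, 20.4]), 89.8) 86 [0.24303241 0.24665806 0.24934177]
redtop (array([512.7, 202.7]), array([22.8, 20.4]), 89.8) 86 [0.51238886 0.20225716 0.24657551]
fork (array([526.9, 201.7]), array([43.9, 81.6]), 86.6) 329
prong bright (array([526.8, 201.6]), array([42.4, 81.3]), 86.8) 139 [[568, 218, 189], [568, 210, 192], [566, 216, 187], [566, 184, 189], [563, 221, 189], [563, 213, 190], [563, 187, 191], [561, 221, 188], [560, 213, 190], [561, 187, 188], [557, 220, 192], [558, 189, 191], [558, 182, 190], [555, 218, 190], [555, 187, 191], [555, 179, 188], [552, 215, 191], [553, 187, 189], [550, 221, 188], [550, 213, 189], [550, 187, 192], [547, 220, 189], [547, 212, 191], [547, 182, 189], [545, 215, 190], [545, 187, 190], [542, 220, 191], [542, 212, 190], [542, 184, 190], [540, 218, 189], [540, 187, 189], [537, 218, 188], [537, 189, 189], [537, 182, 188], [534, 215, 189], [534, 184, 189], [531, 186, 191], [495, 220, 190], [492, 219, 191], [493, 191, 191], [493, 184, 1
[... 1339 characters left out ...]
, 0.004], [0.56, 0.28, 0.002], [0.562, 0.278, 0.002], [0.563, 0.274, 0.003], [0.511, 0.196, 0.072], [0.574, 0.269, 0.0], [0.551, 0.279, 0.003], [0.559, 0.274, 0.002], [0.512, 0.197, 0.068], [0.524, 0.202, 0.058], [0.526, 0.2, 0.059], [0.55, 0.278, 0.0], [0.509, 0.197, 0.065], [0.51, 0.195, 0.066], [0.52, 0.202, 0.057], [0.521, 0.199, 0.059], [0.524, 0.198, 0.057], [0.545, 0.271, 0.002], [0.547, 0.264, 0.006], [0.552, 0.266, 0.002], [0.555, 0.265, 0.001], [0.558, 0.264, 0.0], [0.513, 0.202, 0.057], [0.511, 0.196, 0.062], [0.518, 0.2, 0.056], [0.525, 0.204, 0.05], [0.568, 0.253, 0.001], [0.55, 0.263, 0.001], [0.553, 0.262, 0.0]]
brass 6 [ 0.58690763 -0.03091168  0.02161526] 0.05478383750245841
```

```bash
cat >> h.py <<'E'
def plan(tgt_mm,yaw=None,step=60,o=None):
    """rows: turn first (in place), then straight world shift; tool z down"""
    o=o or ctrl.get_obs();q=o['eef_rot'];r=R.from_quat([q[1],q[2],q[3],q[0]]);M=r.as_matrix()
    y0=np.degrees(np.arctan2(M[1,0],M[0,0]))
    if yaw is None: Rt=M
    else: Rt=(R.from_euler('z',yaw,degrees=True)*R.from_quat([1,0,0,0])).as_matrix()
    rv=np.degrees(R.from_matrix(M.T@Rt).as_rotvec())
    d=Rt.T@(np.array(tgt_mm)-np.array(o['eef_pos'])*1000)
    print('yaw now %.2f'%y0,'pos',np.round(np.array(o['eef_pos'])*1000,1),'rot',rv.round(2),'off(after rot)',d.round(1),'rows',int(np.ceil(abs(d).max()/step)),'F',np.round(o['wrist_force'],2),'t',round(o['time_s'],2),'open',round(o['opening'],3))
    return rv,d
def wpix(w,pose):
    """world pts -> wrist pixel; pose=(pos,M)"""
    p=ctrl.camera_params('wrist');K=np.array(p['K']);T=np.array(p['mount'])
    t=(np.atleast_2d(w)-pose[0])@pose[1]; c=(t-T[:3,3])@T[:3,:3]
    th=np.arctan2(np.hypot(c[:,0],c[:,1]),c[:,2]);ph=np.arctan2(c[:,1],c[:,0])
    return np.c_[K[0,2]+K[0,0]*th*np.cos(ph),K[1,2]+K[1,1]*th*np.sin(ph)]
def wworld(d,pose):
    p=ctrl.camera_params('wrist');K=np.array(p['K']);T=np.array(p['mount'])
    v,u=np.mgrid[0:400,0:640];a=(u-K[0,2])/K[0,0];b=(v-K[1,2])/K[1,1];th=np.hypot(a,b)+1e-9
    P=np.stack([np.tan(th)*a/th*d,np.tan(th)*b/th*d,d],-1);P[(d<=0)|(th>1.4)]=np.nan
    return (P@T[:3,:3].T+T[:3,3])@pose[1].T+pose[0]
def pose():
    o=ctrl.get_obs();q=o['eef_rot'];return np.array(o['eef_pos']),R.from_quat([q[1],q[2],q[3],q[0]]).as_matrix()
E
python3 - <<'E'
from h import *
p=ctrl.camera_params('wrist');print(np.round(p['K'],1).tolist(),np.round(p['mount'],3).tolist())
plan([511,200,330],176.6)
E
```

```text
[[309.7, 0.0, 319.2], [0.0, 309.7, 196.8], [0.0, 0.0, 1.0]] [[-0.001, -0.962, -0.272, 0.071], [1.0, -0.001, 0.0, -0.0], [-0.0, -0.272, 0.962, -0.142], [0.0, 0.0, 0.0, 1.0]]
yaw now 160.99 pos [187.3 543.7 231.3] rot [  0.     0.   -15.61] off(after rot) [-343.5 -323.9  -98.7] rows 6 F [ 0.55 -0.06 -0.33] t 0.8 open 1.0
```

{"op": "apply_moves", "data": {"moves": [{"jaw": 1,"offset": [0,0,-50],"rot": [0,0,-7.8]},{"jaw": 1,"offset": [0,0,-50],"rot": [0,0,-7.8]},{"jaw": 1,"offset": [-50,-47,0],"rot": [0,0,0]},{"jaw": 1,"offset": [-60,-57,0],"rot": [0,0,0]},{"jaw": 1,"offset": [-60,-57,0],"rot": [0,0,0]}]}}

```text
time_s: 1.42
eef_pos: [0.3164, 0.4056, 0.3316]
eef_rot: [0.0, 0.029, 1.0, 0.0]
wrist_force: [1.7, 0.9, 0.4]
opening: 0.999
grasp_force: 0.0
```

{"op": "apply_moves", "data": {"moves": [{"jaw": 1,"offset": [-60,-57,0],"rot": [0,0,0]},{"jaw": 1,"offset": [-60,-57,0],"rot": [0,0,0]},{"jaw": 1,"offset": [-50,-47,0],"rot": [0,0,0]},{"jaw": 1,"offset": [0,0,0],"rot": [0,0,0]},{"jaw": 1,"offset": [0,0,0],"rot": [0,0,0]}]}}

```text
time_s: 2.05
eef_pos: [0.4437, 0.2701, 0.3312]
eef_rot: [-0.0, 0.03, 1.0, 0.0]
wrist_force: [-0.5, 1.1, -0.8]
opening: 1.004
grasp_force: 0.0
```

```bash
cat > look.py <<'E'
from h import *
import sys
def wl(tag):
    ps=pose();im,d=ctrl.camera('wrist');np.savez(tag+'.npz',im=im,d=d,p=ps[0],M=ps[1]);save(im,tag+'.png',1.25);return im,d,ps
E
python3 - <<'E'
from look import *
plan([511,200,203],176.6)
im,d,ps=wl('w1')
W=wworld(d,ps).reshape(-1,3);c=im.reshape(-1,3).astype(int)
def rect(P): 
    r=cv2.minAreaRect((P[:,:2]*1000).astype(np.float32)); return np.round(r[0],1),np.round(r[1],1),round(r[2],1),len(P)
near=(abs(W[:,0]-.52)<.09)&(abs(W[:,1]-.2)<.06)
red=(c[:,0]>110)&(c[:,1]<60)&(c[:,2]<60)&near
zt=np.percentile(W[red,2],90);print('red z',zt,np.percentile(W[red,2],[5,50,95]))
t=red&(abs(W[:,2]-zt)<.006);print('top',rect(W[t]))
br=near&(abs(W[:,2]-.19)<.008)&(c.min(1)>100)&~red;print('prong',rect(W[br]))
E
```

```text
yaw now 176.53 pos [443.7 270.1 331.2] rot [ 0.02 -0.03 -0.07] off(after rot) [-71.4 -66.  128.2] rows 3 F [-0.45  1.06 -0.82] t 2.05 open 1.004
red z 0.24721231087035261 [0.24411823 0.24628153 0.24742356]
top (array([510. , 203.4]), array([22.5, 21.3]), 87.8, 292)
prong (array([525.9, 202.1]), array([42.9, 82.3]), 87.2, 510)
```

View pics/w1.png

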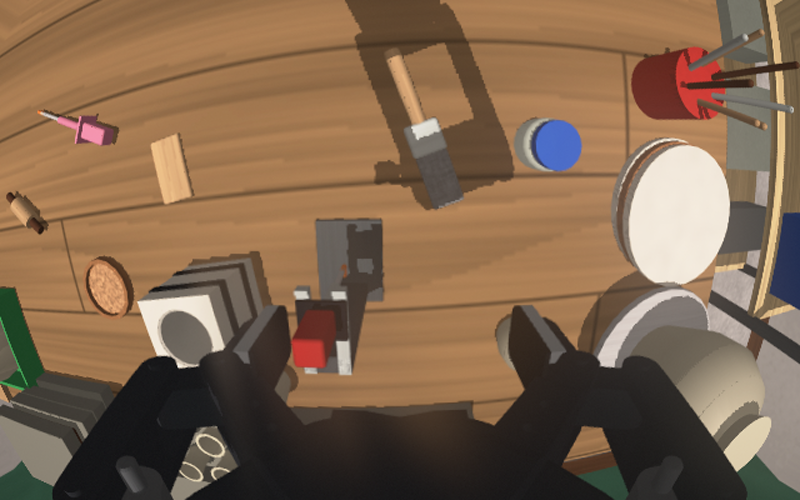

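The picture shows the red handle at (315,335) with the fork around it and the open gripper short of it. The mould is at (190,320). I'll finish the approach.

{"op": "apply_moves", "data": {"moves": [{"jaw": 1,"offset": [-35,-32,0],"rot": [0,0,-0.4]},{"jaw": 1,"offset": [-35,-32,0],"rot": [0,0,0]},{"jaw": 1,"offset": [0,0,30],"rot": [0,0,0]},{"jaw": 1,"offset": [0,0,0],"rot": [0,0,0]},{"jaw": 1,"offset": [0,0,0],"rot": [0,0,0]}]}}

```text
time_s: 2.72
eef_pos: [0.5096, 0.2037, 0.3022]
eef_rot: [0.0, 0.025, 1.0, 0.0]
wrist_force: [0.9, -0.0, 0.5]
opening: 0.995
grasp_force: 0.0
```

```bash
cat > fit.py <<'E'
from look import *
plan([510.5,202.5,204],177)
im,d,ps=wl('w2')
W=wworld(d,ps).reshape(-1,3);c=im.reshape(-1,3).astype(int)
def rect(P): 
    r=cv2.minAreaRect((P[:,:2]*1000).astype(np.float32)); return np.round(r[0],1),np.round(r[1],1),round(r[2],1),len(P)
near=(abs(W[:,0]-.52)<.09)&(abs(W[:,1]-.2)<.06)
red=(c[:,0]>110)&(c[:,1]<60)&(c[:,2]<60)&near
zt=np.percentile(W[red,2],90);print('red z',zt)
t=red&(abs(W[:,2]-zt)<.004);print('top',rect(W[t]))
br=near&(abs(W[:,2]-.19)<.008)&(c.min(1)>100)&~red;print('prong',rect(W[br]))
E
python3 fit.py
```

```text
yaw now 177.12 pos [509.6 203.7 302.2] rot [0.02 0.04 0.12] off(after rot) [-0.9 -1.1 98.2] rows 2 F [ 0.93 -0.03  0.46] t 2.73 open 0.995
red z 0.2474575685619166
top (array([511. , 202.7]), array([22.2, 21.9]), 86.1, 985)
prong (array([526.2, 202.1]), array([42.8, 82.1]), 86.3, 967)
```

{"op": "apply_moves", "data": {"moves": [{"jaw": 1,"offset": [-1.2,-1,35],"rot": [0,0,0.4]},{"jaw": 1,"offset": [0,0,35],"rot": [0,0,0]},{"jaw": 1,"offset": [0,0,28],"rot": [0,0,0]},{"jaw": 0,"offset": [0,0,0],"rot": [0,0,0]},{"jaw": 0,"offset": [0,0,0],"rot": [0,0,0]}]}}

```text
time_s: 3.4
eef_pos: [0.5122, 0.2018, 0.2053]
eef_rot: [0.001, 0.029, 1.0, 0.0]
wrist_force: [-0.3, -0.0, -0.2]
opening: 0.603
grasp_force: 0.0
```

{"op": "apply_moves", "data": {"moves": [{"jaw": 0,"offset": [0,0,0],"rot": [0,0,0]},{"jaw": 0,"offset": [0,0,0],"rot": [0,0,0]},{"jaw": 0,"offset": [0,0,0],"rot": [0,0,0]},{"jaw": 0,"offset": [0,0,0],"rot": [0,0,0]},{"jaw": 0,"offset": [0,0,0],"rot": [0,0,0]}]}}

```text
time_s: 4.03
eef_pos: [0.5123, 0.2016, 0.2052]
eef_rot: [0.002, 0.03, 1.0, 0.0]
wrist_force: [-1.4, 1.7, 6.6]
opening: 0.272
grasp_force: 59.5
```

```bash
python3 - <<'E'
from h import *
plan([511,202.5,204],176.7); o=ctrl.get_obs(); print(o['grasp_force'],o['torque'])
E
```

```text
yaw now 176.60 pos [512.3 201.6 205.2] rot [ 0.06  0.18 -0.1 ] off(after rot) [1.3 0.8 1.2] rows 1 F [-1.45  1.65  6.56] t 4.03 open 0.272
59.52293872833252 [0.07097734 0.15205593 0.05403725]
```

{"op": "apply_moves", "data": {"moves": [{"jaw": 0,"offset": [0,0,-5],"rot": [0,0,0]},{"jaw": 0,"offset": [0,0,-7],"rot": [0,0,0]},{"jaw": 0,"offset": [20,0,0],"rot": [0,0,0]},{"jaw": 0,"offset": [30,0,0],"rot": [0,0,0]},{"jaw": 0,"offset": [35,0,0],"rot": [0,0,0]}]}}

```text
time_s: 4.65
eef_pos: [0.4257, 0.2061, 0.2154]
eef_rot: [-0.0, 0.03, 1.0, -0.0]
wrist_force: [0.9, 0.6, -1.3]
opening: 0.275
grasp_force: 58.9
```

{"op": "apply_moves", "data": {"moves": [{"jaw": 0,"offset": [0,0,-35],"rot": [0,0,0]},{"jaw": 0,"offset": [0,0,-35],"rot": [0,0,0]},{"jaw": 0,"offset": [0,0,-35],"rot": [0,0,0]},{"jaw": 0,"offset": [0,0,0],"rot": [0,0,0]},{"jaw": 0,"offset": [0,0,0],"rot": [0,0,0]}]}}

```text
time_s: 5.28
eef_pos: [0.4259, 0.2061, 0.3192]
eef_rot: [-0.001, 0.03, 1.0, -0.0]
wrist_force: [-0.8, -0.6, -2.1]
opening: 0.273
grasp_force: 59.3
```

```bash
python3 - <<'E'
from look import *
plan([540,17,390],176.6)
p=pose(); print(p[1].round(4).tolist())
im,d=snap('side');c=im.astype(int);W=world('side',d)
T=(W-p[0])@p[1]*1000
near=(abs(T[...,0])<40)&(abs(T[...,1])<40)&(T[...,2]>-60)&(T[...,2]<220)
org=near&(c[...,0]-c[...,2]>70)&(c[...,1]<170)
v,u=np.nonzero(near);print(u.min(),u.max(),v.min(),v.max());
for a,b,t in zip(*np.nonzero(org),T[org].round(1).tolist()): print((b,a),im[a,b].tolist(),t)
h=(T[...,2]<-20)
u0=int(np.median(u));v0=int(np.median(v))
# rod pts by tool z
for z in range(10,190,15):
    m=near&(abs(T[...,2]-z)<7.5)
    if m.any(): print(z,m.sum(),np.median(T[m],0).round(1))
save(im[max(0,v0-80):v0+110,u0-60:u0+80],'hook.png',4)
E
```

```text
yaw now 176.58 pos [425.9 206.1 319.2] rot [-0.02 -0.08 -0.02] off(after rot) [-125.1 -182.   -70.8] rows 4 F [-0.81 -0.65 -2.12] t 5.28 open 0.273
[[-0.9982, 0.0596, -0.0015], [0.0596, 0.9982, -0.0003], [0.0014, -0.0004, -1.0]]
236 262 102 181
(np.int64(246), np.int64(113)) [117, 50, 43] [6.0, 5.3, -42.4]
(np.int64(247), np.int64(113)) [124, 51, 44] [2.8, 6.0, -41.1]
(np.int64(245), np.int64(114)) [125, 49, 41] [9.3, 4.6, -41.1]
(np.int64(246), np.int64(114)) [127, 51, 44] [9.0, 0.7, -42.5]
(np.int64(247), np.int64(114)) [123, 48, 42] [9.2, -4.2, -44.6]
(np.int64(245), np.int64(115)) [124, 52, 44] [8.5, 6.4, -37.5]
(np.int64(246), np.int64(115)) [128, 53, 45] [9.5, 0.2, -40.3]
(np.int64(247), np.int64(115)) [127, 51, 43] [9.1, -3.6, -41.7]
(np.int64(245), np.int64(116)) [123, 51, 44] [9.7, 4.8, -35.9]
(np.int64(246), np.int64(116)) [122, 50, 43] [8.5, 2.3, -36.5]
(np.int64(247), np.int64(116)) [125, 50, 43] [8.9, -2.9, -38.7]
(np.int64(245), np.int64(117)) [121, 49, 43] [10.4, 4.0, -33.9]
(np.int64(246), np.int64(117)) [122, 52, 45] [11.1, -1.7, -36.4]
(np.int64(247), np.int64(117))
[... 4688 characters left out ...]
 [-12.5, -1.0, 150.4]
(np.int64(255), np.int64(180)) [171, 93, 48] [1.5, -3.8, 146.0]
(np.int64(256), np.int64(180)) [168, 92, 47] [-1.9, -3.1, 147.9]
(np.int64(257), np.int64(180)) [172, 100, 55] [-5.0, -3.0, 149.3]
(np.int64(258), np.int64(180)) [175, 108, 62] [-10.0, 0.3, 153.2]
(np.int64(255), np.int64(181)) [178, 110, 62] [-1.5, 1.4, 153.2]
(np.int64(256), np.int64(181)) [176, 114, 68] [-0.9, -4.4, 149.9]
10 114 [  7.9 -12.4   9.3]
25 13 [ 0.2 -5.7 29.6]
40 25 [ 0.5 -5.4 40.9]
55 24 [ 1.3 -4.7 54.8]
70 25 [ 0.3 -5.7 68.1]
85 19 [ 0.8 -4.1 82.4]
100 12 [-1.4 -2.5 99.6]
115 9 [-1.000e-01 -2.600e+00  1.126e+02]
130 17 [ -0.9  -2.2 131.1]
145 13 [ -2.6  -2.3 146.9]
160 2 [ -5.8   0.8 153.2]
```

{"op": "apply_moves", "data": {"moves": [{"jaw": 0,"offset": [-27,-46,0],"rot": [0,0,0]},{"jaw": 0,"offset": [-28,-46,0],"rot": [0,0,0]},{"jaw": 0,"offset": [-28,-46,0],"rot": [0,0,0]},{"jaw": 0,"offset": [-27,-45,0],"rot": [0,0,0]},{"jaw": 0,"offset": [0,0,0],"rot": [0,0,0]}]}}

```text
time_s: 5.95
eef_pos: [0.5256, 0.014, 0.3179]
eef_rot: [-0.002, 0.032, 0.999, -0.0]
wrist_force: [0.1, 1.6, -2.2]
opening: 0.27
grasp_force: 59.8
```

```bash
python3 - <<'E'
from look import *
plan([550,17,319],176.6)
im,d,ps=wl('w3')
px=wpix(np.array([[.5675,.0171,.03],[.567,.016,.13]]),ps);print(px)
u,v=px[0].astype(int);save(im[v-55:v+65,u-80:u+80],'w3c.png',5)
print((u-80,v-55))
W=wworld(d,ps);c=im.astype(int)
t=(abs(W[...,2]-.13)<.005)&(abs(W[...,0]-.567)<.07)&(abs(W[...,1]-.016)<.07)
print(cv2.minAreaRect((W[t][:,:2]*1000).astype(np.float32)))
# bore rim: boundary of hole
b=(c[...,0]-c[...,2]>50)&(abs(W[...,0]-.567)<.04)&(abs(W[...,1]-.016)<.04)&(W[...,2]<.06)&(W[...,2]>.01)
Q=W[b]*1000;print(len(Q),Q.mean(0),np.percentile(Q,[3,97],axis=0).round(1))
E
```

```text
yaw now 176.31 pos [525.6  14.  317.9] rot [-0.02 -0.21 -0.29] off(after rot) [-24.2   4.5  -1.1] rows 1 F [ 0.08  1.59 -2.15] t 5.95 open 0.27
[[322.9881225  191.32421507]
 [323.04252727 213.30872869]]
(np.int64(242), np.int64(136))
((564.1516723632812, 15.767738342285156), (103.14510345458984, 105.1004638671875), 3.131641387939453)
229 [567.21346473  21.70289323  24.50744041] [[556.4   4.   19.8]
 [580.6  33.   37.7]]
```

View pics/w3c.png

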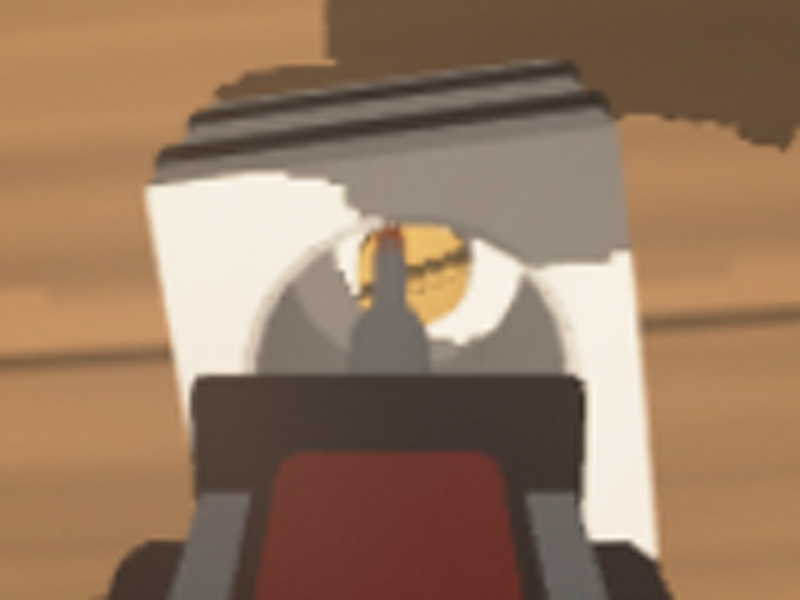

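The picture shows the stamp in the bore at crop (415,270), partly hidden by the near rim. The bail runs from (360,295) to (470,255), about 20° off world y. I'll put the camera straight above the bore to measure it.

{"op": "apply_moves", "data": {"moves": [{"jaw": 0,"offset": [-35,1,0],"rot": [0,0,0]},{"jaw": 0,"offset": [-35,1,0],"rot": [0,0,0]},{"jaw": 0,"offset": [-35,1,0],"rot": [0,0,0]},{"jaw": 0,"offset": [0,0,0],"rot": [0,0,0]},{"jaw": 0,"offset": [0,0,0],"rot": [0,0,0]}]}}

```text
time_s: 6.62
eef_pos: [0.6292, 0.0151, 0.3193]
eef_rot: [-0.001, 0.029, 1.0, 0.0]
wrist_force: [1.2, -0.7, -1.9]
opening: 0.273
grasp_force: 59.8
```

```bash
python3 - <<'E'
from look import *
plan([550,17,319],196.6)
im,d,ps=wl('w4')
px=wpix(np.array([[.567,.018,.03]]),ps);print(px)
u,v=px[0].astype(int);save(im[v-40:v+40,u-50:u+50],'w4c.png',8);print((u-50,v-40))
W=wworld(d,ps);c=im.astype(int)
t=(abs(W[...,2]-.13)<.006)&(abs(W[...,0]-.567)<.07)&(abs(W[...,1]-.016)<.07)
print('mould',cv2.minAreaRect((W[t][:,:2]*1000).astype(np.float32)))
n=(abs(W[...,0]-.567)<.04)&(abs(W[...,1]-.016)<.04)
b=(c[...,0]-c[...,2]>50)&n&(W[...,2]<.06)
Q=W[b]*1000;print(len(Q),cv2.minEnclosingCircle(Q[:,:2].astype(np.float32)),np.percentile(Q,[2,50,98],axis=0).round(1))
r=n&(W[...,2]>.029)&(W[...,2]<.06)&((np.hypot(W[...,0]-.567,W[...,1]-.018)<.02));Q=W[r]*1000
print(len(Q),cv2.minAreaRect(Q[:,:2].astype(np.float32)),Q.round(1).tolist()[:60])
E
```

```text
yaw now 176.67 pos [629.2  15.1 319.3] rot [  0.05  -0.13 -19.93] off(after rot) [75.3 24.4  0.3] rows 2 F [ 1.22 -0.65 -1.91] t 6.62 open 0.273
[[318.1688305  118.07759534]]
(np.int64(268), np.int64(78))
mould ((565.7913818359375, 16.560184478759766), (104.89322662353516, 105.0371322631836), 3.8504695892333984)
437 ((568.878173828125, 18.161624908447266), 17.598417282104492) [[553.    3.2   7.5]
 [568.   18.   21.7]
 [583.   32.8  38.4]]
67 ((567.6939697265625, 18.511648178100586), (4.766760349273682, 30.920621871948242), 15.24385929107666) [[562.0, 31.6, 39.0], [562.1, 33.0, 37.1], [563.1, 26.2, 35.2], [563.2, 27.5, 36.5], [563.3, 28.9, 35.8], [563.3, 30.2, 37.7], [563.4, 31.6, 36.6], [563.5, 32.9, 38.5], [564.3, 23.4, 38.4], [564.4, 24.7, 37.3], [564.5, 26.1, 36.8], [564.5, 27.4, 38.3], [564.6, 28.8, 37.6], [564.7, 30.1, 38.7], [564.8, 31.5, 36.9], [564.9, 32.9, 37.1], [565.7, 23.3, 37.6], [565.8, 24.6, 37.7], [565.8, 26.0, 37.9], [565.9, 27.4, 37.4], [566.0, 28.7, 36.9], [566.1, 30.1, 38.0], [566.1, 31.4, 38.5], [566.2, 32.8, 36.8], [566.8, 17.8, 35.7], [566.8, 19.2, 37.3], [566.9, 20.5, 37.9], [567.0, 21.9, 36.8], [567.0, 23.2, 38.8], [567.1, 24.6, 37.3], [567.2, 25.9, 38.2], [567.3, 27.3, 37.8], [567.4, 28.7, 35.8], [567.9, 13.6, 35.3], [568.0, 15.0, 37.2], [568.0, 16.4, 38.5], [568.1, 17.7, 37.9], [568.2, 19.1, 37.5], [568.3, 20.4, 37.3], [568.3, 21.8, 39.0], [568.4, 23.1, 36.9], [569.1, 10.9, 37.6], [569.2, 12.2, 36.7], [569.2, 13.6, 38.9], [569.3, 14.9, 38.4], [569.4, 16.3, 37.5], [569.5, 17.6, 37.6], [569.6, 19.0, 36.5], [569.6, 20.4, 37.0], [570.1, 5.4, 37.9], [570.2, 6.7, 37.4], [570.3, 8.1, 37.5], [570.4, 9.4, 35.5], [570.4, 10.8, 37.4], [570.6, 12.1, 36.1], [570.6, 13.5, 37.2], [570.7, 14.8, 36.9], [571.4, 3.9, 37.6], [571.4, 5.3, 38.3], [571.5, 6.7, 38.2]]
```

View pics/w4c.png

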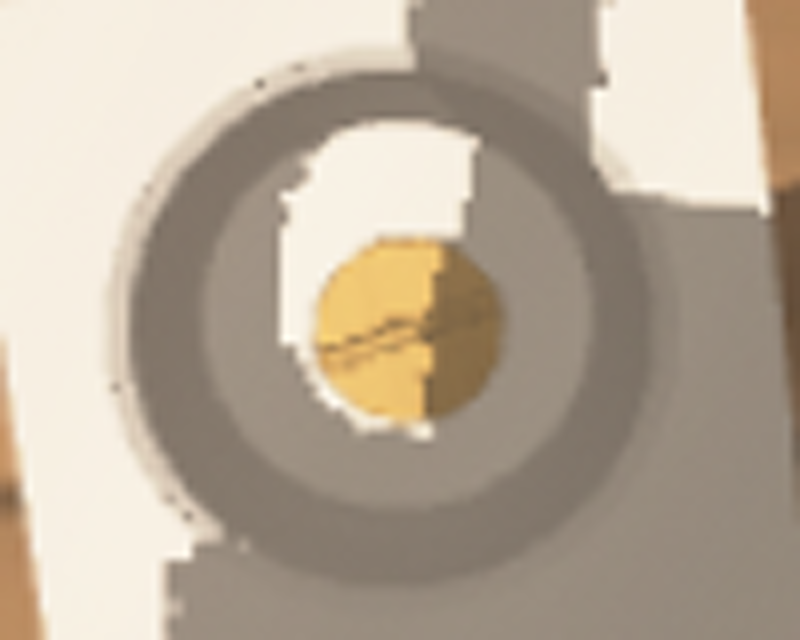

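The crop shows the stamp in the bore at (408,330), with the bail line from (318,355) to (500,312), about 16° off world y. I'll turn the hook to that heading and hover at the entry point.

{"op": "apply_moves", "data": {"moves": [{"jaw": 0,"offset": [0,0,0],"rot": [0,0,-9.7]},{"jaw": 0,"offset": [0,0,0],"rot": [0,0,-9.7]},{"jaw": 0,"offset": [38,10,0],"rot": [0,0,0]},{"jaw": 0,"offset": [39,10,0],"rot": [0,0,0]},{"jaw": 0,"offset": [0,0,0],"rot": [0,0,0]}]}}

```text
time_s: 7.3
eef_pos: [0.5479, 0.0126, 0.3207]
eef_rot: [-0.0, -0.139, 0.99, 0.0]
wrist_force: [0.5, 0.4, -1.5]
opening: 0.275
grasp_force: 59.7
```

```bash
python3 - <<'E'
from look import *
plan([549.5,13.1,300],196)
im,d,ps=wl('w5')
T=np.array([[0,0,z] for z in (85,110,146)]+[[3,0,148],[-12,0,148]])/1000
print(wpix(T@ps[1].T+ps[0],ps).round(1))
c=im.astype(int);o=(c[...,0]-c[...,2]>60)
W=wworld(d,ps);t=((W-ps[0])@ps[1])*1000
m=(abs(t[...,0])<25)&(abs(t[...,1])<15)&(t[...,2]>15)&(t[...,2]<160)
for z in range(25,160,12):
    k=m&(abs(t[...,2]-z)<6); 
    if k.any(): print(z,k.sum(),t[k].mean(0).round(1),np.percentile(t[k][:,1],[0,100]).round(1))
bar=np.array([[.5678-.0124*s*.276/.276*0.276,.0183+.0124*s*.961,.036] for s in(-1,0,1)]);print('bar px',wpix(bar,ps).round(1))
save(im[150:290,240:400],'w5c.png',5)
E
```

```text
yaw now -164.00 pos [547.9  12.6 320.7] rot [ 0.   -0.01  0.  ] off(after rot) [-1.7  0.1 20.7] rows 1 F [ 0.51  0.35 -1.46] t 7.3 open 0.275
[[317.9 204.6]
 [318.  195.8]
 [318.2 185.7]
 [318.2 182.2]
 [318.2 197.2]]
49 20 [ 6.5  1.1 53.5] [-1.8  4.2]
61 76 [ 5.7  1.1 61.4] [-4.8  6.5]
73 70 [ 5.5  0.9 72.3] [-4.9  6.8]
85 44 [ 5.5  1.4 82.6] [-4.5  6.9]
97 10 [  3.2   0.8 100.5] [-1.6  3.3]
109 27 [  3.3   0.8 108.5] [-1.8  3.4]
121 21 [  3.2   1.  121. ] [-1.9  3.5]
133 21 [  3.4   1.3 132.2] [-1.   3.6]
145 13 [  3.3   1.1 144.6] [-1.1  3.7]
bar px [[309.7 176.6]
 [318.5 176.6]
 [327.3 176.6]]
```

View pics/w5c.png

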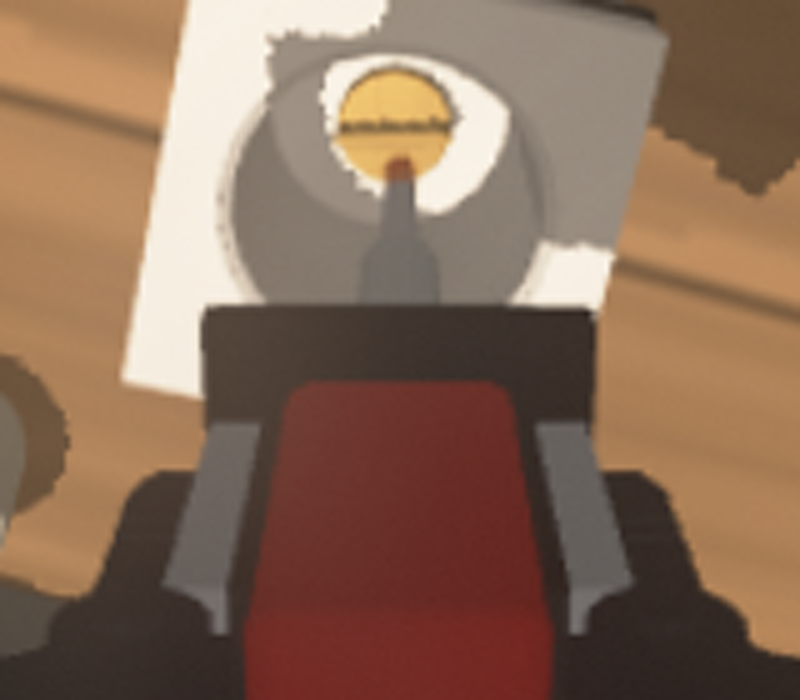

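The crop shows the bail level at row 127, columns 340–450, and the hook tip at (400,165). The heading is right and the hook sits about 1 mm to the right of the bail's middle. I'll correct that and go down.

{"op": "apply_moves", "data": {"moves": [{"jaw": 0,"offset": [-2,-1,0],"rot": [0,0,0]},{"jaw": 0,"offset": [0,0,42],"rot": [0,0,0]},{"jaw": 0,"offset": [0,0,42],"rot": [0,0,0]},{"jaw": 0,"offset": [0,0,42],"rot": [0,0,0]},{"jaw": 0,"offset": [0,0,0],"rot": [0,0,0]}]}}

```text
time_s: 7.98
eef_pos: [0.551, 0.0119, 0.1906]
eef_rot: [-0.004, -0.139, 0.99, 0.001]
wrist_force: [-1.4, -0.5, -1.1]
opening: 0.273
grasp_force: 59.6
```

{"op": "apply_moves", "data": {"moves": [{"jaw": 0,"offset": [0,0,2.5],"rot": [0,0,0]},{"jaw": 0,"offset": [0,0,2.5],"rot": [0,0,0]},{"jaw": 0,"offset": [0,0,2.5],"rot": [0,0,0]},{"jaw": 0,"offset": [0,0,2.5],"rot": [0,0,0]},{"jaw": 0,"offset": [0,0,0],"rot": [0,0,0]}]}}

```text
time_s: 8.6
eef_pos: [0.5529, 0.0115, 0.1843]
eef_rot: [-0.0, -0.139, 0.99, 0.0]
wrist_force: [0.4, -0.5, -2.3]
opening: 0.273
grasp_force: 59.6
```

```bash
cat > st.py <<'E'
from h import *
plan([551.5,13.6,172],196);f=[]
for i in range(4): f.append(ctrl.get_obs()['wrist_force'][2]); 
print(f)
E
python3 st.py
```

```text
yaw now -164.01 pos [552.9  11.5 184.3] rot [ 0.   -0.01 -0.01] off(after rot) [ 0.7  2.4 12.3] rows 1 F [ 0.35 -0.48 -2.27] t 8.6 open 0.273
[np.float64(-2.2721106510901716), np.float64(-2.2721106510901716), np.float64(-2.2721106510901716), np.float64(-2.2721106510901716)]
```

{"op": "apply_moves", "data": {"moves": [{"jaw": 0,"offset": [2.5,1.5,0],"rot": [0,0,0]},{"jaw": 0,"offset": [0,0,2],"rot": [0,0,0]},{"jaw": 0,"offset": [0,0,2],"rot": [0,0,0]},{"jaw": 0,"offset": [0,0,0],"rot": [0,0,0]},{"jaw": 0,"offset": [0,0,0],"rot": [0,0,0]}]}}

```text
time_s: 9.22
eef_pos: [0.5502, 0.0122, 0.1803]
eef_rot: [-0.0, -0.139, 0.99, 0.0]
wrist_force: [0.1, -0.7, -2.0]
opening: 0.272
grasp_force: 59.6
```

```bash
python3 - <<'E'
from look import *
plan([549.5,13.1,172],196)
im,d,ps=wl('w6')
c=im.astype(int);t=((wworld(d,ps)-ps[0])@ps[1])*1000
b=(c[...,0]-c[...,2]>60)&(abs(t[...,1])<30)&(t[...,0]<30)&(t[...,2]>90)&(t[...,2]<175)&(t[...,0]>-45)
v,u=np.nonzero(b);print(len(u),u.min() if len(u) else 0,u.max() if len(u) else 0)
save(im[100:240,240:400],'w6c.png',5)
E
```

```text
yaw now -164.01 pos [550.2  12.2 180.3] rot [ 0.   -0.   -0.01] off(after rot) [0.4 1.1 8.3] rows 1 F [ 0.14 -0.67 -2.01] t 9.22 open 0.272
294 302 335
```

View pics/w6c.png

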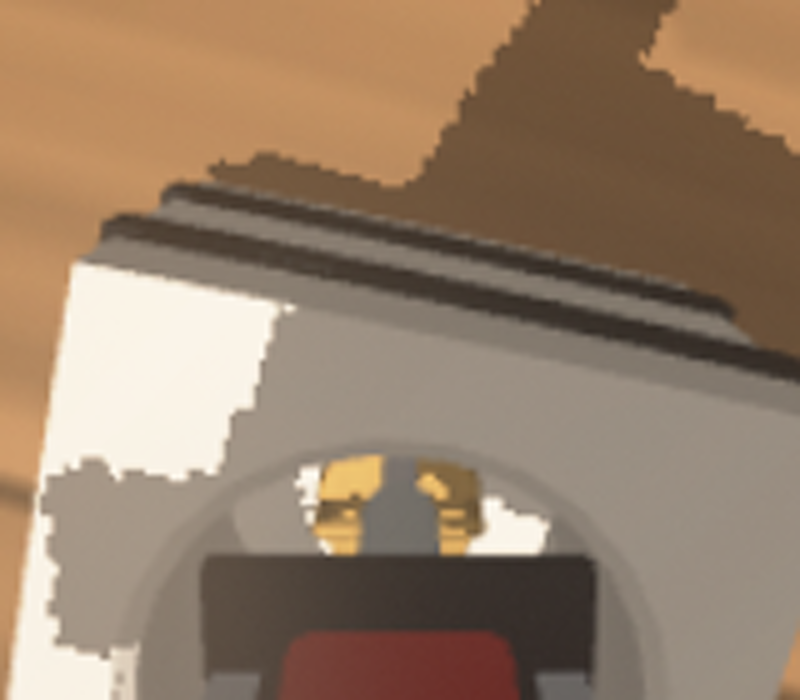

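The stamp spans columns 313–485 and the sleeve 360–440, so the hook is centred. Now I'll feel downward.

{"op": "apply_moves", "data": {"moves": [{"jaw": 0,"offset": [0.5,0,1],"rot": [0,0,0]},{"jaw": 0,"offset": [0,0,1],"rot": [0,0,0]},{"jaw": 0,"offset": [0,0,1],"rot": [0,0,0]},{"jaw": 0,"offset": [0,0,1],"rot": [0,0,0]},{"jaw": 0,"offset": [0,0,0],"rot": [0,0,0]}]}}

```text
time_s: 9.9
eef_pos: [0.5496, 0.0121, 0.1762]
eef_rot: [-0.0, -0.139, 0.99, 0.0]
wrist_force: [-0.1, -0.0, -2.2]
opening: 0.269
grasp_force: 59.6
```

{"op": "apply_moves", "data": {"moves": [{"jaw": 0,"offset": [0,0,0.7],"rot": [0,0,0]},{"jaw": 0,"offset": [0,0,0.7],"rot": [0,0,0]},{"jaw": 0,"offset": [0,0,0.6],"rot": [0,0,0]},{"jaw": 0,"offset": [0,0,0],"rot": [0,0,0]},{"jaw": 0,"offset": [0,0,0],"rot": [0,0,0]}]}}

```text
time_s: 10.52
eef_pos: [0.5499, 0.012, 0.1746]
eef_rot: [0.0, -0.139, 0.99, -0.0]
wrist_force: [-0.1, -0.3, 2.5]
opening: 0.274
grasp_force: 60.2
```

Contact at TCP z ≈ 175.8, which is the disc top at z = 22. I'll back off 2 mm and slide the toe under the bail.

{"op": "apply_moves", "data": {"moves": [{"jaw": 0,"offset": [0,0,-3.4],"rot": [0,0,0]},{"jaw": 0,"offset": [0,0,0],"rot": [0,0,0]},{"jaw": 0,"offset": [-4,0,0],"rot": [0,0,0]},{"jaw": 0,"offset": [-4,0,0],"rot": [0,0,0]},{"jaw": 0,"offset": [0,0,0],"rot": [0,0,0]}]}}

```text
time_s: 11.15
eef_pos: [0.5576, 0.0143, 0.1775]
eef_rot: [-0.0, -0.139, 0.99, 0.0]
wrist_force: [-0.1, -0.3, -1.1]
opening: 0.275
grasp_force: 60.0
```

{"op": "apply_moves", "data": {"moves": [{"jaw": 0,"offset": [-2,0,0],"rot": [0,0,0]},{"jaw": 0,"offset": [-2,0,0],"rot": [0,0,0]},{"jaw": 0,"offset": [-2,0,0],"rot": [0,0,0]},{"jaw": 0,"offset": [0,0,0],"rot": [0,0,0]},{"jaw": 0,"offset": [0,0,0],"rot": [0,0,0]}]}}

```text
time_s: 11.78
eef_pos: [0.5631, 0.0159, 0.1777]
eef_rot: [-0.0, -0.139, 0.99, -0.0]
wrist_force: [-0.0, 0.9, -1.3]
opening: 0.273
grasp_force: 60.0
```

```bash
python3 - <<'E'
from look import *
plan([562.5,17,178],196)
im,d,ps=wl('w7')
for n in ['top']:
    im,d=ctrl.camera(n)
E
```

```text
yaw now -164.01 pos [563.1  15.9 177.7] rot [ 0.   -0.   -0.01] off(after rot) [ 0.3  1.2 -0.3] rows 1 F [-0.02  0.92 -1.25] t 11.78 open 0.273
```

{"op": "apply_moves", "data": {"moves": [{"jaw": 0,"offset": [-1,0,0],"rot": [0,0,0]},{"jaw": 0,"offset": [0,0,-3],"rot": [0,0,0]},{"jaw": 0,"offset": [0,0,-4],"rot": [0,0,0]},{"jaw": 0,"offset": [0,0,-4],"rot": [0,0,0]},{"jaw": 0,"offset": [0,0,0],"rot": [0,0,0]}]}}

```text
time_s: 12.5
eef_pos: [0.5643, 0.0161, 0.1891]
eef_rot: [0.0, -0.139, 0.99, -0.0]
wrist_force: [-0.7, -0.2, -2.7]
opening: 0.273
grasp_force: 59.8
```

{"op": "apply_moves", "data": {"moves": [{"jaw": 0,"offset": [0,0,-6],"rot": [0,0,0]},{"jaw": 0,"offset": [0,0,-7],"rot": [0,0,0]},{"jaw": 0,"offset": [0,0,-6],"rot": [0,0,0]},{"jaw": 0,"offset": [0,0,0],"rot": [0,0,0]},{"jaw": 0,"offset": [0,0,0],"rot": [0,0,0]}]}}

```text
time_s: 13.12
eef_pos: [0.564, 0.0162, 0.2076]
eef_rot: [-0.0, -0.139, 0.99, 0.0]
wrist_force: [-0.2, -0.5, -2.8]
opening: 0.272
grasp_force: 59.8
```

```bash
python3 - <<'E'
from look import *
plan([562.5,17,178],196)
im,d,ps=wl('w8')
a=np.load('w7.npz')['im']
save(np.hstack([a[130:250,250:390],im[130:250,250:390]]),'cmp.png',2.8)
E
```

```text
yaw now -164.01 pos [564.   16.2 207.6] rot [ 0.   -0.01 -0.01] off(after rot) [ 1.2  1.2 29.6] rows 1 F [-0.2  -0.55 -2.8 ] t 13.12 open 0.272
```

View pics/cmp.png

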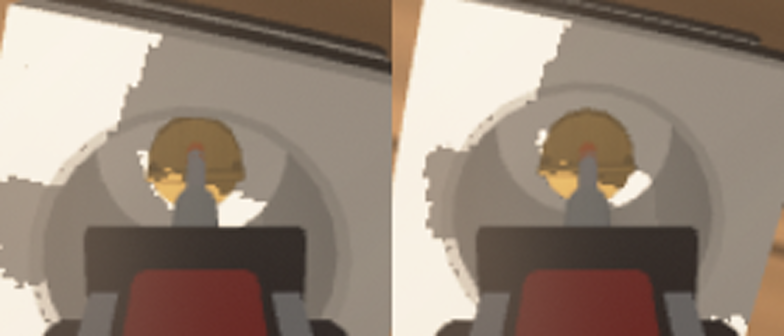

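The stamp moves with the hook and keeps its size in view, and the weight shows at about −1.4 N, so it is hooked. I'll lift it out.

{"op": "apply_moves", "data": {"moves": [{"jaw": 0,"offset": [0,0,-15],"rot": [0,0,0]},{"jaw": 0,"offset": [0,0,-25],"rot": [0,0,0]},{"jaw": 0,"offset": [0,0,-25],"rot": [0,0,0]},{"jaw": 0,"offset": [0,0,-20],"rot": [0,0,0]},{"jaw": 0,"offset": [0,0,-15],"rot": [0,0,0]}]}}

```text
time_s: 13.8
eef_pos: [0.5645, 0.0161, 0.3097]
eef_rot: [0.001, -0.139, 0.99, -0.0]
wrist_force: [0.4, 1.0, -3.0]
opening: 0.274
grasp_force: 59.6
```

{"op": "apply_moves", "data": {"moves": [{"jaw": 0,"offset": [0,0,-15],"rot": [0,0,0]},{"jaw": 0,"offset": [0,0,-8],"rot": [0,0,0]},{"jaw": 0,"offset": [0,0,-4],"rot": [0,0,0]},{"jaw": 0,"offset": [0,0,0],"rot": [0,0,0]},{"jaw": 0,"offset": [0,0,0],"rot": [0,0,0]}]}}

```text
time_s: 14.42
eef_pos: [0.5638, 0.0162, 0.3339]
eef_rot: [-0.001, -0.139, 0.99, 0.0]
wrist_force: [-0.1, -0.1, -3.6]
opening: 0.276
grasp_force: 59.6
```

```bash
python3 - <<'E'
from look import *
im,d,ps=wl('w9')
# where must the tool go so that the stamp (axis ~6.5 mm along -tool x) is over the dish
print('stamp visible:',[(round(r['score'],2),np.round(r['position']).tolist()) for r in ctrl.outline_of('wrist','stamp_mid')[:2]])
c=im.astype(int);t=((wworld(d,ps)-ps[0])@ps[1])*1000
b=(c[...,0]-c[...,2]>45)&(abs(t[...,1])<25)&(abs(t[...,0]+6)<25)&(t[...,2]>140)&(t[...,2]<175);print(b.sum(),t[b].mean(0) if b.any() else '',np.percentile(t[b],[2,98],axis=0).round(1))
D=np.array([548.5,-213.5]); x=np.array([-.961,-.2756]);y=np.array([-.2756,.961])
tgt=D+6.2*x*1; plan([*tgt,330],196)
E
```

```text
stamp visible: [(0.62, [319.0, 180.0])]
711 [ -0.99852003   1.08381397 159.41134979] [[-16.7 -13.6 144.5]
 [ 11.4  15.9 168.4]]
yaw now -164.01 pos [563.9  16.2 334. ] rot [ 0.03 -0.06 -0.01] off(after rot) [  84.3 -216.6    4. ] rows 4 F [ 0.27  0.54 -2.1 ] t 14.53 open 0.276
```

{"op": "apply_moves", "data": {"moves": [{"jaw": 0,"offset": [5,-12,0],"rot": [0,0,0]},{"jaw": 0,"offset": [9,-24,0],"rot": [0,0,0]},{"jaw": 0,"offset": [13,-34,0],"rot": [0,0,0]},{"jaw": 0,"offset": [15,-38,0],"rot": [0,0,0]},{"jaw": 0,"offset": [15,-38,0],"rot": [0,0,0]}]}}

```text
time_s: 15.15
eef_pos: [0.549, -0.1419, 0.3347]
eef_rot: [-0.0, -0.139, 0.99, -0.0]
wrist_force: [0.7, 0.4, -4.1]
opening: 0.273
grasp_force: 59.7
```

{"op": "apply_moves", "data": {"moves": [{"jaw": 0,"offset": [13,-34,0],"rot": [0,0,0]},{"jaw": 0,"offset": [9,-24,0],"rot": [0,0,0]},{"jaw": 0,"offset": [5,-13,0],"rot": [0,0,0]},{"jaw": 0,"offset": [0,0,0],"rot": [0,0,0]},{"jaw": 0,"offset": [0,0,0],"rot": [0,0,0]}]}}

```text
time_s: 15.78
eef_pos: [0.5432, -0.2148, 0.3347]
eef_rot: [0.0, -0.139, 0.99, 0.0]
wrist_force: [-0.1, -0.7, -3.1]
opening: 0.274
grasp_force: 59.7
```

```bash
cat > dish.py <<'E'
from look import *
D=np.array([548.5,-213.5]); x=np.array([-.961,-.2756])
im,d,ps=wl('w10');W=wworld(d,ps);c=im.astype(int)
n=(np.hypot(W[...,0]-.5485,W[...,1]+.2135)<.065)&(W[...,2]>.0125)&(W[...,2]<.022)&(c[...,0]-c[...,2]>40)
Q=(W[n][:,:2]*1000).astype(np.float32);print('dish rim wrist',cv2.minEnclosingCircle(Q),len(Q))
t=((W-ps[0])@ps[1])*1000
b=(c[...,0]-c[...,2]>45)&(abs(t[...,1])<25)&(abs(t[...,0]+6)<25)&(t[...,2]>140)&(t[...,2]<175);print(b.sum(),np.percentile(t[b],[2,98],axis=0).round(1))
plan([*(D+6*x),194],196)
E
python3 dish.py
```

```text
dish rim wrist ((546.5885009765625, -212.51991271972656), 53.2906608581543) 778
739 [[-17.1 -12.8 144. ]
 [ 10.7  18.1 170.7]]
yaw now -163.95 pos [ 543.3 -214.5  334.7] rot [0.03 0.01 0.05] off(after rot) [  0.7  -0.4 140.7] rows 3 F [ 0.33  0.52 -3.52] t 15.82 open 0.274
```

{"op": "apply_moves", "data": {"moves": [{"jaw": 0,"offset": [0.5,0,15],"rot": [0,0,0]},{"jaw": 0,"offset": [0,0,30],"rot": [0,0,0]},{"jaw": 0,"offset": [0,0,30],"rot": [0,0,0]},{"jaw": 0,"offset": [0,0,30],"rot": [0,0,0]},{"jaw": 0,"offset": [0,0,22],"rot": [0,0,0]}]}}

```text
time_s: 16.45
eef_pos: [0.5418, -0.2144, 0.205]
eef_rot: [-0.001, -0.14, 0.99, 0.001]
wrist_force: [0.3, -0.4, -2.3]
opening: 0.275
grasp_force: 59.7
```

{"op": "apply_moves", "data": {"moves": [{"jaw": 0,"offset": [0,0,12],"rot": [0,0,0]},{"jaw": 0,"offset": [0,0,5],"rot": [0,0,0]},{"jaw": 0,"offset": [0,0,2],"rot": [0,0,0]},{"jaw": 0,"offset": [0,0,0],"rot": [0,0,0]},{"jaw": 0,"offset": [0,0,0],"rot": [0,0,0]}]}}

```text
time_s: 17.08
eef_pos: [0.543, -0.216, 0.1895]
eef_rot: [0.001, -0.139, 0.99, -0.0]
wrist_force: [-0.3, -0.1, -3.3]
opening: 0.276
grasp_force: 59.6
```

```bash
python3 dish.py
```

```text
dish rim wrist ((546.4498901367188, -212.77735900878906), 53.17055892944336) 1486
741 [[-16.7 -13.7 144.5]
 [ 11.4  16.3 170.4]]
yaw now -164.01 pos [ 543.  -215.9  189.4] rot [-0.05  0.05 -0.01] off(after rot) [ 0.   0.8 -4.6] rows 1 F [-1.15  0.11 -3.54] t 17.12 open 0.276
```

{"op": "apply_moves", "data": {"moves": [{"jaw": 0,"offset": [0.7,1.2,0],"rot": [0,0,0]},{"jaw": 0,"offset": [0,0,2.5],"rot": [0,0,0]},{"jaw": 0,"offset": [0,0,2],"rot": [0,0,0]},{"jaw": 0,"offset": [0,0,2],"rot": [0,0,0]},{"jaw": 0,"offset": [0,0,1],"rot": [0,0,0]}]}}

```text
time_s: 17.75
eef_pos: [0.5417, -0.2148, 0.1812]
eef_rot: [0.0, -0.139, 0.99, -0.0]
wrist_force: [0.1, 0.7, -1.7]
opening: 0.272
grasp_force: 59.8
```

{"op": "apply_moves", "data": {"moves": [{"jaw": 0,"offset": [0,0,1.5],"rot": [0,0,0]},{"jaw": 0,"offset": [0,0,1.5],"rot": [0,0,0]},{"jaw": 0,"offset": [0,0,1.0],"rot": [0,0,0]},{"jaw": 0,"offset": [0,0,0],"rot": [0,0,0]},{"jaw": 0,"offset": [0,0,0],"rot": [0,0,0]}]}}

```text
time_s: 18.38
eef_pos: [0.5417, -0.2148, 0.1773]
eef_rot: [0.0, -0.139, 0.99, -0.0]
wrist_force: [0.5, 0.4, -1.6]
opening: 0.273
grasp_force: 59.8
```

```bash
python3 dish.py; python3 - <<'E'
from h import *
im,d=snap('side');u,v=proj('side',[.548,-.214,.03])[0].astype(int);save(im[v-50:v+40,u-60:u+60],'set.png',5)
E
```

```text
dish rim wrist ((546.3259887695312, -212.7267608642578), 53.000789642333984) 1900
1889 [[-29.2 -24.1 141.2]
 [ 18.1  24.2 170.6]]
yaw now -164.01 pos [ 541.7 -214.8  177.2] rot [-0.    0.   -0.01] off(after rot) [ -0.9  -0.7 -16.8] rows 1 F [-0.43  0.11 -1.01] t 18.43 open 0.276
```

View pics/set.png

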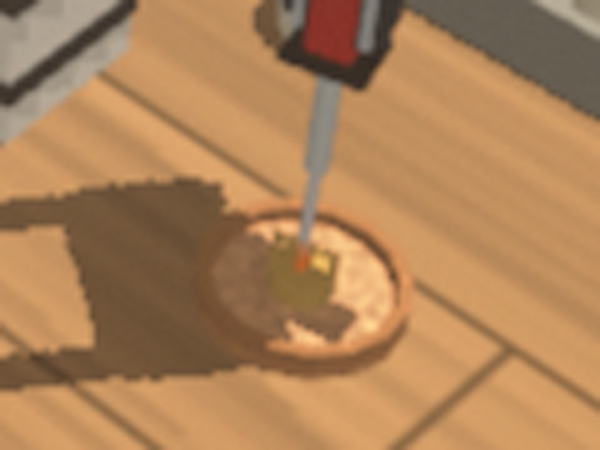

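The stamp stands in the dish at crop (300,275) and its weight is off the hook. Now I'll unhook it.

{"op": "apply_moves", "data": {"moves": [{"jaw": 0,"offset": [3,0,0],"rot": [0,0,0]},{"jaw": 0,"offset": [4,0,0],"rot": [0,0,0]},{"jaw": 0,"offset": [4,0,0],"rot": [0,0,0]},{"jaw": 0,"offset": [5,0,0],"rot": [0,0,0]},{"jaw": 0,"offset": [4,0,0],"rot": [0,0,0]}]}}

```text
time_s: 19.1
eef_pos: [0.522, -0.2204, 0.1772]
eef_rot: [-0.0, -0.139, 0.99, -0.0]
wrist_force: [0.7, 0.2, -1.9]
opening: 0.273
grasp_force: 59.8
```

{"op": "apply_moves", "data": {"moves": [{"jaw": 0,"offset": [0,0,0],"rot": [0,0,0]},{"jaw": 0,"offset": [0,0,-3],"rot": [0,0,0]},{"jaw": 0,"offset": [0,0,-8],"rot": [0,0,0]},{"jaw": 0,"offset": [0,0,-20],"rot": [0,0,0]},{"jaw": 0,"offset": [0,0,-30],"rot": [0,0,0]}]}}

```text
time_s: 19.73
eef_pos: [0.5221, -0.2199, 0.2385]
eef_rot: [-0.001, -0.139, 0.99, 0.001]
wrist_force: [0.3, -0.2, -1.3]
opening: 0.271
grasp_force: 59.8
```

```bash
cat > stampchk.py <<'E'
from h import *
for n in('top','side'):
    im,d=snap(n);W=world(n,d);c=im.astype(int)
    m=(np.hypot(W[...,0]-.548,W[...,1]+.213)<.042)&(W[...,2]>.015)&(W[...,2]<.05)
    print(n,m.sum(),W[m].mean(0).round(4),np.percentile(W[m],[3,97],axis=0).round(4).tolist())
    u,v=proj(n,[.548,-.214,.02])[0].astype(int);save(im[v-30:v+30,u-40:u+40],'fin_%s.png'%n,5)
plan([425.9,206,335],176.6)
E
python3 stampchk.py
```

```text
top 95 [ 0.5456 -0.2096  0.0233] [[0.531, -0.2242, 0.0169], [0.5607, -0.1954, 0.0389]]
side 158 [ 0.5449 -0.2146  0.0248] [[0.5317, -0.23, 0.0164], [0.5584, -0.1982, 0.0397]]
yaw now -163.99 pos [ 524.5 -221.5  242.6] rot [-0.29  0.33 19.41] off(after rot) [123.8 420.9 -92.4] rows 8 F [-0.18 -0.42 -0.07] t 19.82 open 0.272
```

{"op": "apply_moves", "data": {"moves": [{"jaw": 0,"offset": [0,0,-46],"rot": [0,0,9.7]},{"jaw": 0,"offset": [0,0,-46],"rot": [0,0,9.7]},{"jaw": 0,"offset": [12,42,0],"rot": [0,0,0]},{"jaw": 0,"offset": [12,42,0],"rot": [0,0,0]},{"jaw": 0,"offset": [12,42,0],"rot": [0,0,0]}]}}

```text
time_s: 20.45
eef_pos: [0.4934, -0.0911, 0.3293]
eef_rot: [-0.0, 0.03, 1.0, 0.0]
wrist_force: [0.5, -0.2, -1.3]
opening: 0.273
grasp_force: 59.9
```

{"op": "apply_moves", "data": {"moves": [{"jaw": 0,"offset": [13,42,0],"rot": [0,0,0]},{"jaw": 0,"offset": [12,42,0],"rot": [0,0,0]},{"jaw": 0,"offset": [12,42,0],"rot": [0,0,0]},{"jaw": 0,"offset": [13,42,0],"rot": [0,0,0]},{"jaw": 0,"offset": [12,42,0],"rot": [0,0,0]}]}}

```text
time_s: 21.08
eef_pos: [0.4439, 0.1224, 0.3294]
eef_rot: [-0.0, 0.03, 1.0, 0.0]
wrist_force: [0.3, 0.9, -2.2]
opening: 0.273
grasp_force: 59.9
```

{"op": "apply_moves", "data": {"moves": [{"jaw": 0,"offset": [13,42,0],"rot": [0,0,0]},{"jaw": 0,"offset": [12,42,0],"rot": [0,0,0]},{"jaw": 0,"offset": [0,0,0],"rot": [0,0,0]},{"jaw": 0,"offset": [0,0,0],"rot": [0,0,0]},{"jaw": 0,"offset": [0,0,0],"rot": [0,0,0]}]}}

```text
time_s: 21.7
eef_pos: [0.4249, 0.2054, 0.3299]
eef_rot: [-0.0, 0.03, 1.0, -0.0]
wrist_force: [0.0, -0.0, -0.7]
opening: 0.278
grasp_force: 60.1
```

```bash
python3 -c "
from h import *
plan([427,206.7,217],176.6)"
```

```text
yaw now 176.51 pos [424.9 205.4 329.9] rot [-0.02 -0.01 -0.09] off(after rot) [ -2.    1.5 112.9] rows 2 F [ 0.03 -0.04 -0.69] t 21.7 open 0.278
```

{"op": "apply_moves", "data": {"moves": [{"jaw": 0,"offset": [-2,1.4,38],"rot": [0,0,0]},{"jaw": 0,"offset": [0,0,38],"rot": [0,0,0]},{"jaw": 0,"offset": [0,0,36],"rot": [0,0,0]},{"jaw": 0,"offset": [-20,0,0],"rot": [0,0,0]},{"jaw": 0,"offset": [0,0,0],"rot": [0,0,0]}]}}

```text
time_s: 22.32
eef_pos: [0.4477, 0.2052, 0.2179]
eef_rot: [-0.0, 0.031, 1.0, -0.0]
wrist_force: [0.1, -0.4, -1.6]
opening: 0.273
grasp_force: 60.1
```

```bash
python3 -c "
from h import *
plan([512.3,201.6,217],176.6)"
```

```text
yaw now 176.45 pos [447.7 205.2 217.9] rot [-0.01 -0.01 -0.15] off(after rot) [-64.7   0.2   0.9] rows 2 F [ 0.14 -0.43 -1.61] t 22.32 open 0.273
```

{"op": "apply_moves", "data": {"moves": [{"jaw": 0,"offset": [-20,0,0],"rot": [0,0,0]},{"jaw": 0,"offset": [-20,0,0],"rot": [0,0,0]},{"jaw": 0,"offset": [-15,0,0],"rot": [0,0,0]},{"jaw": 0,"offset": [-9.5,0,0],"rot": [0,0,0]},{"jaw": 0,"offset": [0,0,0],"rot": [0,0,0]}]}}

```text
time_s: 22.95
eef_pos: [0.5113, 0.2024, 0.2182]
eef_rot: [-0.0, 0.03, 1.0, -0.0]
wrist_force: [-0.0, 0.5, -0.4]
opening: 0.274
grasp_force: 60.1
```

```bash
python3 -c "
from h import *
plan([512.3,201.6,205.2],176.6)"
```

```text
yaw now 176.56 pos [511.3 202.4 218.2] rot [-0.   -0.02 -0.04] off(after rot) [-1.1 -0.7 13. ] rows 1 F [-0.    0.5  -0.43] t 22.95 open 0.274
```

{"op": "apply_moves", "data": {"moves": [{"jaw": 0,"offset": [-0.8,-0.4,4],"rot": [0,0,0]},{"jaw": 0,"offset": [0,0,4],"rot": [0,0,0]},{"jaw": 0,"offset": [0,0,2.5],"rot": [0,0,0]},{"jaw": 0,"offset": [0,0,1],"rot": [0,0,0]},{"jaw": 0,"offset": [0,0,0],"rot": [0,0,0]}]}}

```text
time_s: 23.58
eef_pos: [0.5117, 0.2022, 0.2066]
eef_rot: [-0.0, 0.03, 1.0, -0.0]
wrist_force: [0.5, -0.7, -1.1]
opening: 0.274
grasp_force: 60.1
```

{"op": "apply_moves", "data": {"moves": [{"jaw": 0,"offset": [0,0,0.5],"rot": [0,0,0]},{"jaw": 0,"offset": [0,0,0.5],"rot": [0,0,0]},{"jaw": 0,"offset": [0,0,0.3],"rot": [0,0,0]},{"jaw": 0,"offset": [0,0,0],"rot": [0,0,0]},{"jaw": 0,"offset": [0,0,0],"rot": [0,0,0]}]}}

```text
time_s: 24.2
eef_pos: [0.5118, 0.2021, 0.2054]
eef_rot: [0.0, 0.03, 1.0, 0.0]
wrist_force: [0.8, 0.5, -1.0]
opening: 0.277
grasp_force: 60.1
```

{"op": "apply_moves", "data": {"moves": [{"jaw": 0,"offset": [0,0,0.4],"rot": [0,0,0]},{"jaw": 0,"offset": [0,0,0.4],"rot": [0,0,0]},{"jaw": 0,"offset": [0,0,0.3],"rot": [0,0,0]},{"jaw": 0,"offset": [0,0,0],"rot": [0,0,0]},{"jaw": 0,"offset": [0,0,0],"rot": [0,0,0]}]}}

```text
time_s: 24.82
eef_pos: [0.5119, 0.2021, 0.2052]
eef_rot: [0.0, 0.03, 1.0, -0.0]
wrist_force: [-2.8, -0.1, 5.1]
opening: 0.274
grasp_force: 61.1
```

Seated at the same height as before. I'll let go and withdraw.

{"op": "apply_moves", "data": {"moves": [{"jaw": 0.5,"offset": [0,0,0],"rot": [0,0,0]},{"jaw": 0.9,"offset": [0,0,0],"rot": [0,0,0]},{"jaw": 1,"offset": [0,0,0],"rot": [0,0,0]},{"jaw": 1,"offset": [0,0,0],"rot": [0,0,0]},{"jaw": 1,"offset": [0,0,0],"rot": [0,0,0]}]}}

```text
time_s: 25.45
eef_pos: [0.5118, 0.2021, 0.2042]
eef_rot: [-0.0, 0.03, 1.0, -0.0]
wrist_force: [0.8, 1.2, -0.2]
opening: 1.002
grasp_force: 0.0
```

{"op": "apply_moves", "data": {"moves": [{"jaw": 1,"offset": [0,0,-10],"rot": [0,0,0]},{"jaw": 1,"offset": [0,0,-30],"rot": [0,0,0]},{"jaw": 1,"offset": [0,0,-35],"rot": [0,0,0]},{"jaw": 1,"offset": [0,0,-35],"rot": [0,0,0]},{"jaw": 1,"offset": [0,0,0],"rot": [0,0,0]}]}}

```text
time_s: 26.08
eef_pos: [0.5136, 0.2025, 0.3188]
eef_rot: [0.004, 0.03, 1.0, 0.001]
wrist_force: [1.1, 0.3, 0.4]
opening: 1.0
grasp_force: 0.0
```

```bash
python3 fit.py; python3 stampchk.py; python3 - <<'E'
from h import *
im,d=snap('side');save(im[100:370,150:510],'end.png',2.2)
im,d=snap('top');W=world('top',d);t=(abs(W[...,2]-.13)<.01)&(abs(W[...,0]-.567)<.08)&(abs(W[...,1]-.016)<.08)
print(cv2.minAreaRect((W[t][:,:2]*1000).astype(np.float32)))
E
```

```text
yaw now 176.59 pos [513.6 202.5 318.8] rot [ 0.09  0.42 -0.41] off(after rot) [ 3.100e+00 -1.000e-01  1.148e+02] rows 2 F [1.05 0.25 0.43] t 26.07 open 1.0
red z 0.2473752277540079
top (array([510.2, 202.4]), array([22.2, 21.1]), 86.0, 831)
prong (array([525.8, 201.2]), array([43. , 82.2]), 87.5, 940)
top 100 [ 0.5464 -0.211   0.0238] [[0.5311, -0.2262, 0.0165], [0.5615, -0.1966, 0.0401]]
side 159 [ 0.5447 -0.2148  0.0247] [[0.5301, -0.2297, 0.0169], [0.5604, -0.1983, 0.0394]]
yaw now 176.59 pos [511.4 202.  313.7] rot [-0.01 -0.05 -0.01] off(after rot) [ 85.6  -1.1 -21.3] rows 2 F [-0.09 -0.13 -0.07] t 26.23 open 0.999
((567.239501953125, 16.467533111572266), (105.09111022949219, 104.27228546142578), 3.9223134517669678)
```

View pics/end.png

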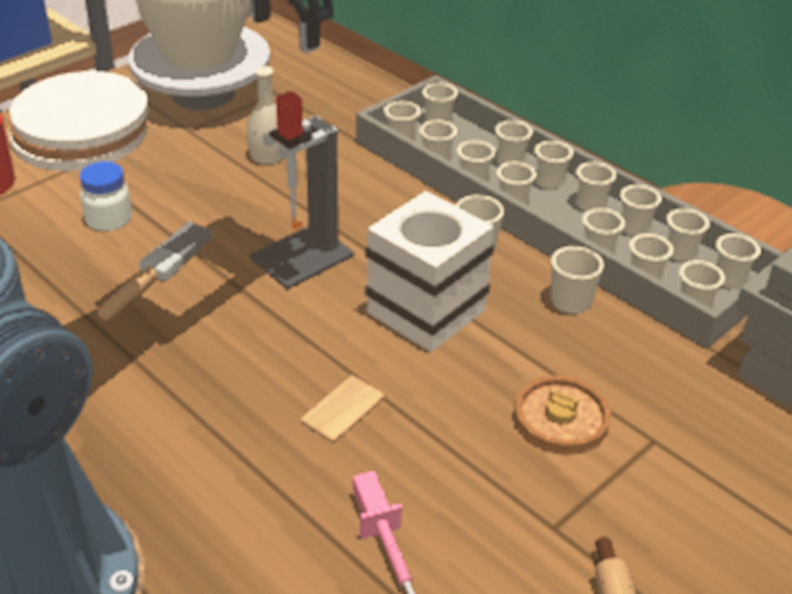

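The stamp stands upright in the middle of the dish (562,408). The picker hangs in the fork (288,130), and the mould has not moved.

```bash
python3 -c "
from bench import ctrl
print(ctrl.hand_in())"
```

```text
the job is handed in; nothing more can be done
None
```

The job is done and handed in at about 26 s: the stamp stands upright and unhooked in the dish, about 2–4 mm off its centre by the cameras, the picker hangs back in its stand, and the mould has not moved.

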